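# Drop the short-cut sleeve through the sprung flap of the scrap box

### The arm

A 7-joint arm with a two-finger parallel gripper is mounted at the origin on the work surface. World frame = base frame: x ahead of the robot, y to its left, z up, the work surface at z = 0. Lengths are in mm, angles in rad, forces in N, time in s.
With the tool pointing down it reaches from about 425 to 825 mm from the base axis. Payload 3.6 kg.
Tool frame: the origin (TCP) lies midway between the tips of the shut fingers; the grasp point (between the pads) lies 19 mm behind it (env.pinch_z is the distance from the TCP to the grasp point, in mm); x points along the fingers, z is the direction in which the jaws open and shut, and the axes are right-handed (so a half turn about x gives the same grasp; the last joint's range is limited). The gripper opens to 85 mm and grips with 20 to 120 N. Pads are 22 mm wide; open, the fingers measure 114 mm over their backs; the gripper's body (76 mm by 85 mm) begins 54 mm behind the grasp point. The pads swing forward as they close: fully open they stand 13 mm farther back than shut.
Start: joints at [-1.373, 0.615, -0.013, 1.423, 0.008, 1.103, -0.04], TCP at [144.227, 633.768, 231.297] pointing down, gripper open.
Joint ranges: [-3.12, 3.12], [-0.3, 2.06], [-1.34, 1.32], [0.26, 2.42], [-1.36, 4.5], [0.01, 1.98], [-2.84, 2.84]. Speed limits (rad/s): [2.79, 2.79, 3.14, 3.14, 3.14, 3.14, 3.14].

### API

Orientations are given as a 3x3 rotation matrix whose columns are the frame's x, y, z axes.
In Python, from workcell import env gives the robot as it stands.
- The arm moves only by the shell command python3 -m handwheel 'ROWS' [OPENING] [FORCE]. ROWS is JSON, a list of rows, each a list of 2 entries, a list of its own where there are three numbers: the shift along the tool's x, y, z each as a share of 0.5 m, from -1 to 1, then the turn about the tool's x as a share of pi/2 rad, from -1 to 1. In form: [[[x, y, z], roll], ...]. A call has 1 to 12 rows; each row is the pose to reach, as a shift and turn from the pose commanded when the call began, along the tool's axes at that moment; what a row does not reach only later rows make up. A row lasts 1/8 s, in which the tool goes at most 62.5 mm and 10.7 degrees, less where a joint would pass 70% of its speed; a pose out of reach is approached as far as the arm can. A call with a number of a shift or a turn outside -1 to 1 is refused whole. A call with a gripper value outside its range is refused whole. OPENING is the closure, from -1 (fully open) to 1 (shut), set as the call begins (- or left out, the last holds). The fingers move at their own pace and stop on an object; FORCE is the grip in N (left out, the last holds). Time passes only in rows, so rows that repeat a pose let the fingers close. It gives the time, the measured TCP pose, the force and the opening at its end, in the units of the state.
- env.state(): the state, without advancing time (a new reading comes with each control period).
- env.capture(name): name is "side" or "top" or "wrist"; returns a dict with "image" (384x512x3 uint8, red, green, blue), "range_z" (384x512 float32, mm along the optical axis (not along the pixel's ray), 0 where there is no reading), "fov_y" (degrees; the focal length in pixels is half the picture's height over the tangent of half this angle, whatever the lens; pixels are square), "cx", "cy" (the principal point, pixels), "k1" (the pictures are not rectified: a ray, as slopes to the right and down, at radius r is drawn at 1 + k1 r^2 times it, then the intrinsics apply), "rvec" (rotation vector, rad) and "tvec" (3), from world to camera coordinates, as OpenCV has them; the wrist camera has in their place "hand_eye" (4x4, takes a point from camera to tool coordinates, whose origin is the TCP and whose axes are the tool frame's). Camera axes: x right, y down, z forward; pixel columns grow to the right and rows downward; lengths in mm; the calibration is good to about 2 mm. A picture is of the moment at which its call begins: read the wrist's pose just before it.
- env.job_done(): hands the job in, once; it reports no verdict.
The state is a dict: "time_s": time; "q": joint angles; "qd": joint speeds; "joint_torque": joint torques, N m; "position": TCP position; "tcp_rot": TCP orientation; "force": force on the tool from outside, world axes, zero at the start; "wrist_torque": the same for the moment, N m; "gripper_width": opening from 0.0 (shut) to 1.0 (fully open).
Only numpy, scipy, OpenCV 4.12 (cv2) and the standard library are available. Lean on these libraries where they do the work, as an engineer would, in place of code of your own. Each camera call takes 0.05 s, during which the arm holds its last target.

### The job

One of the three steel tube sleeves standing on the welding plate was cut too short. Pick it up, push the sprung flap of the scrap box down with it, and let go while you hold the flap open, so that the sleeve drops into the hidden bin inside and the flap springs shut after you. Leave the two full-length sleeves standing where they are.

Things in the scene. Friction and masses are not known exactly. Their poses are not given: they have to be found in the camera images.
- short_sleeve: the reject: plain steel tube sleeve, outside diameter 36 mm, wall 3.5 mm, only 32 mm tall, about 90 g, standing upright on the steel plate, whose top is 6 mm above the bench. Origin at the centre of its underside, z up along the tube.
- full_sleeve_a: a good sleeve: same steel tube, outside diameter 36 mm, but 60 mm tall, standing upright. Origin at the centre of its underside.
- full_sleeve_b: another good sleeve, like full_sleeve_a (36 mm diameter, 60 mm tall, upright). Origin at the centre of its underside.
- scrap_box: grey sheet-steel scrap box fixed to the bench, closed all round and empty, 180 mm (its x) by 210 mm (its y) by 170 mm tall, walls 3 mm. Origin at the centre of its underside, z up. In its flat top is one slot, x = -45 to +55 mm, y = -75 to +75 mm in its frame, closed by a dark steel flap flush with the top, hinged along the slot's edge at x = +55 mm; pressed from above it swings down into the box.
- flap (a joint): angle of the sprung flap in rad: 0 = shut, flush with the box top; grows as it is pushed down into the box, up to 1.35 (nearly hanging). Its spring shuts it: 0.21 N m to start it moving, rising evenly to 0.41 N m at 1.35 rad (5 to 15 N of push at 25 to 45 mm from the hinge). A sleeve laid on it does not open it.
- push_point (a point): on the flap's top face, fixed to the box (same axes; box x = +20, y = 0, z = 170 mm), 35 mm from the hinge line: a good place to push. With the gripper closing along the box's y, so that both fingers bear on the flap, and the fingertips 50 mm below the box top here, the flap stands at about 1.2 rad and a sleeve let go slides off into the bin.

How it is judged:
By the outcome, as a careful person would: the job done as asked, in the order asked, and still so for the second after the job is handed in, with the robot touching nothing.
It also fails if it takes over 40 s, if anything falls off the work surface, if the arm or the gripper's body presses on something with over 40 N, if the wrist force passes 120 N, or if a joint passes its speed limit or range.

## Working session

There is one attempt and no reset: what is moved stays moved. The work goes in short steps, Python scripts to look and compute and a shell command to move; the robot and the scene stay as the last step left them, time stands still between calls to the robot, and variables do not carry over. Pictures are saved under pics/ and viewed, and the job is handed in when it is done.

```bash
ls; mkdir -p pics; cat > h.py <<'E'
import numpy as np, cv2, pickle
from workcell import env
def grab(n,tag):
    s=env.state(); c=env.capture(n); c['state']=s
    cv2.imwrite(f'pics/{tag}.png',c['image'][:,:,::-1]); pickle.dump(c,open(f'{tag}.pkl','wb')); return c
def load(t): return pickle.load(open(t+'.pkl','rb'))
def pose(c):
    if 'hand_eye' in c and c.get('rvec') is None:
        H=np.array(c['hand_eye']); s=c['state']; R=np.array(s['tcp_rot']).reshape(3,3)
        return R@H[:3,:3], R@H[:3,3]+np.array(s['position'])
    R=cv2.Rodrigues(np.array(c['rvec'],float))[0]; return R.T, -R.T@np.array(c['tvec'],float).ravel()
def slopes(c,uv):
    f=192/np.tan(np.radians(c['fov_y'])/2)
    d=(np.atleast_2d(uv).astype(float)-[c['cx'],c['cy']])/f; x=d.copy()
    for _ in range(20): x=d/(1+c['k1']*(x**2).sum(1,keepdims=True))
    return x
def onplane(c,uv,z):
    R,t=pose(c); x=slopes(c,uv); r=np.c_[x,np.ones(len(x))]@R.T
    return t+r*((z-t[2])/r[:,2])[:,None]
def pts(c,uv):
    uv=np.atleast_2d(uv); R,t=pose(c); x=slopes(c,uv); zz=c['range_z'][uv[:,1].astype(int),uv[:,0].astype(int)]
    return t+(np.c_[x,np.ones(len(x))]*zz[:,None])@R.T
E
python3 - <<'E'
from h import *
s=env.state(); print({k:np.round(v,3).tolist() for k,v in s.items()}, env.pinch_z)
for n in('side','top','wrist'):
    c=grab(n,n+'0'); print(n,{k:v for k,v in c.items() if k not in('image','range_z','state')})
E
```

```text
pics
{'time_s': 0.0, 'q': [-1.374, 0.616, -0.013, 1.425, 0.008, 1.103, -0.04], 'qd': [-0.002, -0.001, 0.0, 0.0, -0.001, -0.0, 0.0], 'joint_torque': [-0.0, -46.922, 0.259, -17.103, 0.01, 0.01, -0.0], 'position': [144.064, 632.999, 230.103], 'tcp_rot': [[-0.001, -0.975, 0.222], [-0.003, 0.222, 0.975], [-1.0, -0.0, -0.003]], 'force': [-1.315, 0.149, -1.056], 'wrist_torque': [-0.008, 0.031, 0.018], 'gripper_width': 0.995} 18.700000000000003
side {'fov_y': 42.32873228554946, 'cx': 251.14796258372078, 'cy': 193.80741005845945, 'k1': -0.08241154739012257, 'rvec': array([ 2.33420574, -0.21527181,  0.10687315]), 'tvec': array([-546.62943846,  172.20632174, 1107.66052106])}
top {'fov_y': 51.52299876395922, 'cx': 258.08573636802953, 'cy': 194.89813286089736, 'k1': -0.03771846066144932, 'rvec': array([ 2.16950788, -2.2235228 ,  0.08487172]), 'tvec': array([  24.75858404,  574.82445087, 1010.32727338])}
wrist {'fov_y': 58.404498724657586, 'cx': 256.97557781911087, 'cy': 190.11661907374432, 'k1': -0.08011719548567252, 'hand_eye': array([[-4.71801104e-04, -3.11745635e-01,  9.50165478e-01,
        -1.42302063e+02],
       [-9.75115982e-04, -9.50164989e-01, -3.11745959e-01,
         7.99231681e+01],
       [ 9.99999413e-01, -1.07360363e-03,  1.44300739e-04,
         5.48751336e-01],
       [ 0.00000000e+00,  0.00000000e+00,  0.00000000e+00,
         1.00000000e+00]])}
```

View pics/side0.png

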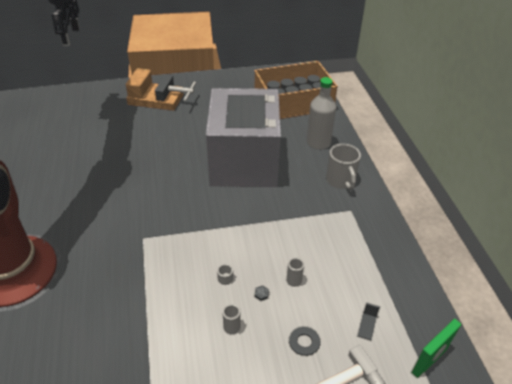

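View pics/top0.png

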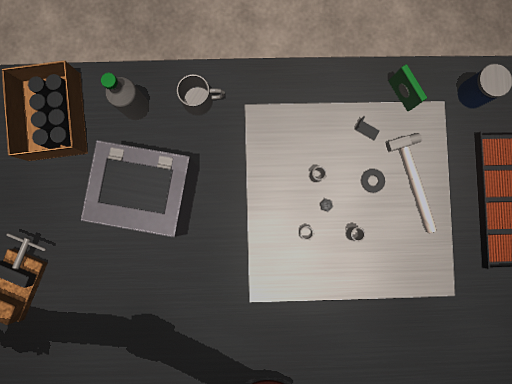

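View pics/wrist0.png

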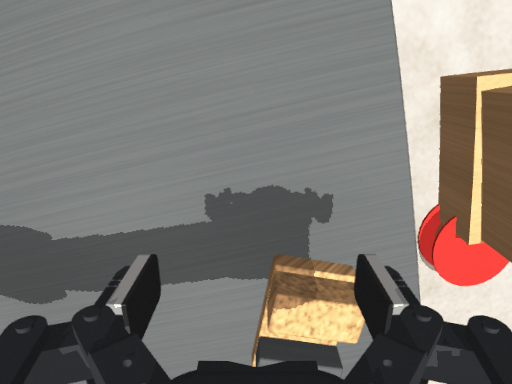

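Side view: the short sleeve is at about (225,274) and the tall ones at (295,272) and (232,319). In the top view they are at (306,231), (317,174) and (355,232). The box is at about (137,188), with its hinge on the upper (far) edge.

```bash
python3 - <<'E'
from h import *
c=load('top0')
for n,(x,y,w) in {'sl':(280,150,100),'bx':(70,130,130)}.items():
    im=c['image'][y:y+w,x:x+w,::-1]; cv2.imwrite(f'pics/{n}.png',cv2.resize(im,(600,600),interpolation=cv2.INTER_CUBIC))
z=c['range_z']; v,u=np.mgrid[0:384,0:512]; P=pts(c,np.c_[u.ravel(),v.ravel()]).reshape(384,512,3)
Z=P[...,2]
print('plate',np.median(Z[260:290,300:400]),'box rim',np.median(Z[165:215,92:96]))
for n,(u0,v0,h) in {'short':(306,231,38),'a':(317,174,66),'b':(355,232,66)}.items():
    m=np.zeros(Z.shape,bool); m[v0-18:v0+19,u0-18:u0+19]=1
    m&=Z>h-8
    q=P[m]; print(n,m.sum(),q[:,2].max(),np.median(q[:,2])); ctr,r=cv2.minEnclosingCircle(q[:,:2].astype(np.float32)); print(ctr,r)
m=((Z>150)&(Z<190)); m[:, :75]=0; m[:,205:]=0; m[:130]=0;m[245:]=0
q=P[m]; print(m.sum(),np.median(q[:,2])); print(cv2.minAreaRect(q[:,:2].astype(np.float32)))
E
```

```text
plate 4.968524945604258 box rim 169.6152054507059
short 69 1043.938453052715 36.338896981405014
(490.172607421875, -49.405582427978516) 78.74493408203125
a 78 1043.938453052715 64.35801994992084
(573.27294921875, -65.14253234863281) 110.69831085205078
b 76 1043.938453052715 64.81336635123711
(487.80438232421875, -110.45291137695312) 138.92091369628906
7700 169.49642664979916
((588.3558959960938, 283.970458984375), (212.0132293701172, 180.14059448242188), 78.8122329711914)
```

View pics/sl.png

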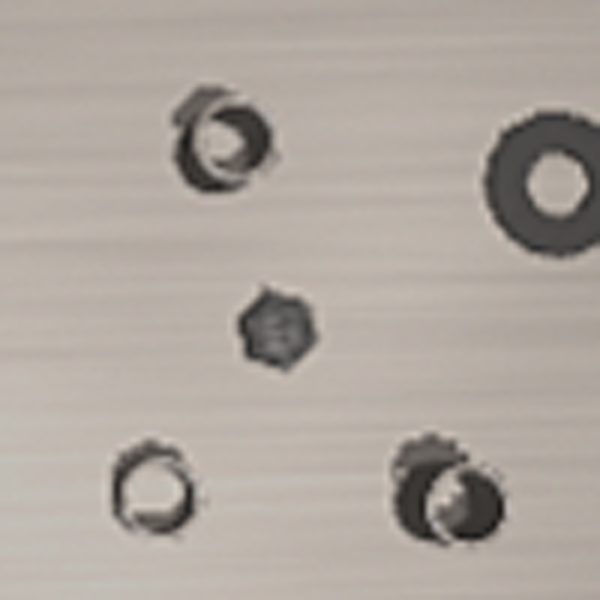

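View pics/bx.png

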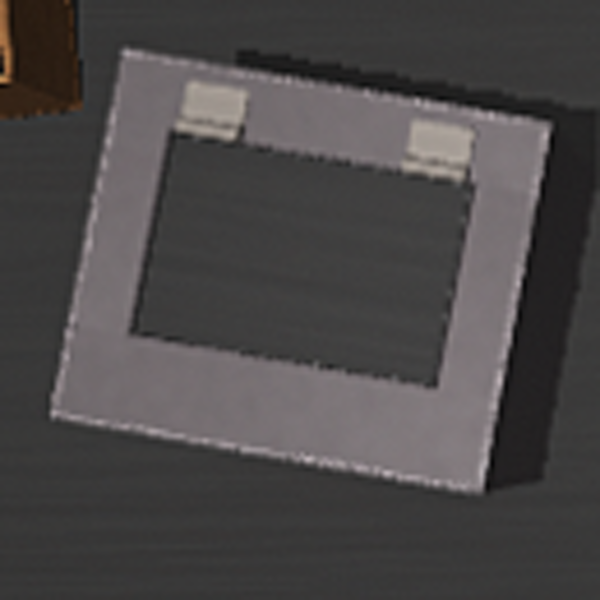

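The box slot and its hinges (far side, +x) are clear in the crop. The crop also shows one ring and two tall sleeves, plus a nut between them. Next I refine the sleeve positions and check the slot.

```bash
python3 - <<'E'
from h import *
c=load('top0'); s=load('side0')
def M(c):
    v,u=np.mgrid[0:384,0:512]; return pts(c,np.c_[u.ravel(),v.ravel()]).reshape(384,512,3)
P=M(c); S=M(s)
for n,(x,y,h) in {'short':(488,-49,38),'a':(573,-65,66),'b':(487,-115,66)}.items():
  for nm,Q in(('top',P),('side',S)):
    m=(np.hypot(Q[...,0]-x,Q[...,1]-y)<45)&(abs(Q[...,2]-h)<5); q=Q[m]
    if len(q)<5: print(n,nm,len(q)); continue
    A=np.c_[2*q[:,:2],np.ones(len(q))]; k=np.linalg.lstsq(A,(q[:,:2]**2).sum(1),rcond=None)[0]
    print(n,nm,len(q),np.round(np.r_[k[:2],np.sqrt(k[2]+k[0]**2+k[1]**2)],1),'mec',cv2.minEnclosingCircle(q[:,:2].astype(np.float32)),np.round(q[:,2].max(),1))
# slot corners from crop 600/130
cr=np.array([[172,130],[475,180],[437,387],[130,333]])*130/600+[70,130]
W=onplane(c,cr-0.4,170); print(np.round(W,1)); 
b=np.array([588.36,283.97]);a=np.radians(-11.19);R=np.array([[np.cos(a),-np.sin(a)],[np.sin(a),np.cos(a)]])
print(np.round((W[:,:2]-b)@R,1))
q=S[(abs(S[...,2]-170)<4)&(np.hypot(S[...,0]-588,S[...,1]-284)<150)]; print('side box',cv2.minAreaRect(q[:,:2].astype(np.float32)),np.median(q[:,2]))
# short via side pixels: nut, plate obstacles
st=env.state();Rt=np.array(st['tcp_rot']);print(st['position'], b+R@[20,0])
E
```

```text
short top 3
short side 0
a top 0
a side 0
b top 0
b side 0
[[656.2 345.9 170. ]
 [628.5 200.4 170. ]
 [530.  219.6 170. ]
 [559.2 366.  170. ]]
[[ 54.6  73.9]
 [ 55.6 -74.2]
 [-44.8 -74.5]
 [-44.5  74.8]]
side box ((589.4176635742188, 281.5394592285156), (213.2204132080078, 180.52183532714844), 78.64124298095703) 168.14534962697275
[144.1140994  633.2025634  230.37122593] [607.97978081 280.08873721]
```

```bash
python3 - <<'E'
from h import *
c=load('top0'); s=load('side0')
def M(c):
    v,u=np.mgrid[0:384,0:512]; return pts(c,np.c_[u.ravel(),v.ravel()]).reshape(384,512,3)
P=M(c); S=M(s)
for n,(u,h) in {'short':((306,231),38),'a':((317,174),66),'b':((355,232),66)}.items():
  x,y=onplane(c,u,h)[0,:2]; print(n,x,y)
  for nm,Q in(('top',P),('side',S)):
    m=(np.hypot(Q[...,0]-x,Q[...,1]-y)<30)&(abs(Q[...,2]-h)<4); q=Q[m]
    if len(q)<5: print(n,nm,len(q)); continue
    A=np.c_[2*q[:,:2],np.ones(len(q))]; k=np.linalg.lstsq(A,(q[:,:2]**2).sum(1),rcond=None)[0]
    print(n,nm,len(q),np.round(np.r_[k[:2],np.sqrt(k[2]+k[0]**2+k[1]**2)],1),'mec',cv2.minEnclosingCircle(q[:,:2].astype(np.float32)),np.round(q[:,2].max(),1))
print(onplane(c,(326,205),15))
E
```

```text
short 479.74689121914014 -107.77606629528529
short top 55 [ 476.3 -109.9   16.2] mec ((476.3975524902344, -109.91250610351562), 17.86035919189453) 41.3
short side 65 [ 476.6 -111.5   16.1] mec ((476.3752746582031, -111.28667449951172), 18.274517059326172) 40.3
a 620.6122596158714 -135.94065378753604
a top 58 [ 625.  -142.1   16. ] mec ((624.9629516601562, -142.36216735839844), 17.784822463989258) 68.3
a side 69 [ 625.4 -143.3   16.3] mec ((624.2682495117188, -142.8805389404297), 19.059959411621094) 69.4
b 474.93807465906406 -225.0385735933133
b top 57 [ 470.7 -230.9   16.1] mec ((470.6684875488281, -231.09962463378906), 17.693565368652344) 69.0
b side 67 [ 471.  -235.1   16.1] mec ((470.4438781738281, -234.5672607421875), 18.394195556640625) 67.7
[[ 544.90604263 -165.07626994   15.        ]]
```

```bash
cat >> h.py <<'E'
def rel(*targets):
    s=env.state(); R=np.array(s['tcp_rot']).reshape(3,3); p=np.array(s['position'])
    yaw=np.degrees(np.arctan2(R[1,2],R[0,2])); print('pos',p.round(1),'jaw deg',yaw.round(2),'F',np.round(s['force'],1),'w',round(float(s['gripper_width']),3),'t',s['time_s'])
    for t in targets: print(t,np.round(R.T@(np.array(t)-p)/500,4).tolist())
E
python3 - <<'E'
from h import *
rel((460,400,300),(460,200,300),(450,-110,200))
E
```

```text
pos [144.1 633.2 230.4] jaw deg 77.18 F [-0.2  0.1 -0.9] w 0.995 t 0.15
(460, 400, 300) [-0.1386, -0.7195, -0.3149]
(460, 200, 300) [-0.1378, -0.8083, -0.7049]
(450, -110, 200) [0.0635, -0.9263, -1.3135]
```

```bash
python3 -m handwheel '[[[-0.14,-0.72,-0.315],0],[[-0.14,-0.72,-0.315],0],[[-0.14,-0.72,-0.315],0],[[-0.14,-0.72,-0.315],0],[[-0.14,-0.72,-0.315],0],[[-0.14,-0.72,-0.315],0],[[-0.14,-0.72,-0.315],0],[[-0.14,-0.81,-0.705],-0.018],[[-0.14,-0.81,-0.705],-0.018],[[-0.14,-0.81,-0.705],-0.018],[[-0.14,-0.81,-0.705],-0.018],[[-0.14,-0.81,-0.705],-0.018]]' -1 80
python3 -c "
from h import *
rel((450,0,280),(435,-107,190))"
```

```text
time_s: 1.65
position: [461.0, 199.8, 301.4]
tcp_rot: [[0.0, -0.981, 0.196], [0.001, 0.196, 0.981], [-1.0, 0.0, 0.001]]
force: [1.3, 1.0, -0.2]
gripper_width: 1.0
pos [461.  199.8 301.4] jaw deg 78.7 F [ 1.3  1.  -0.2] w 1.0 t 1.65
(450, 0, 280) [0.0426, -0.0568, -0.3963]
(435, -107, 190) [0.2225, -0.0693, -0.6121]
```

```bash
python3 -m handwheel '[[[0.04,-0.06,-0.4],0],[[0.04,-0.06,-0.4],0],[[0.04,-0.06,-0.4],0],[[0.04,-0.06,-0.4],0],[[0.22,-0.14,-0.615],0],[[0.22,-0.14,-0.615],0],[[0.22,-0.14,-0.615],0],[[0.22,-0.14,-0.615],0],[[0.22,-0.14,-0.615],0]]'
python3 - <<'E'
from h import *
rel((476.4,-110.6,10))
c=grab('wrist','w1')
v,u=np.mgrid[0:384,0:512]; Q=pts(c,np.c_[u.ravel(),v.ravel()]).reshape(384,512,3)
m=(np.hypot(Q[...,0]-476,Q[...,1]+110)<30)&(abs(Q[...,2]-38)<5);q=Q[m]
print(m.sum(),np.argwhere(m).mean(0))
A=np.c_[2*q[:,:2],np.ones(len(q))]; k=np.linalg.lstsq(A,(q[:,:2]**2).sum(1),rcond=None)[0]
print(k[:2],cv2.minEnclosingCircle(q[:,:2].astype(np.float32)),np.median(q[:,2]))
E
```

```text
time_s: 2.78
position: [471.1, -112.3, 191.7]
tcp_rot: [[0.001, -0.982, 0.19], [0.001, 0.19, 0.982], [-1.0, -0.001, 0.002]]
force: [0.7, 0.5, 0.7]
gripper_width: 1.003
pos [ 471.1 -112.3  191.7] jaw deg 79.05 F [0.7 0.5 0.7] w 1.003 t 2.775
(476.4, -110.6, 10) [0.3634, -0.0095, 0.0048]
475 [175.57684211 259.67157895]
[ 475.61777758 -109.83434438] ((476.1661682128906, -110.13893127441406), 17.969518661499023) 37.394067626994854
```

View pics/w1.png

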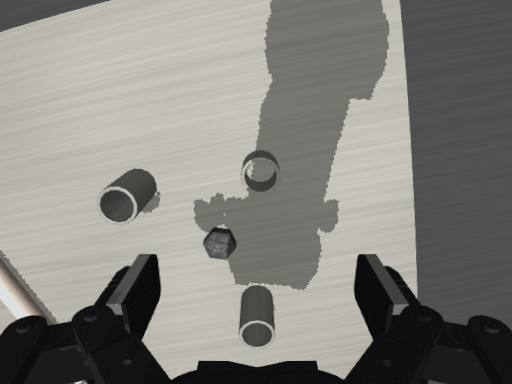

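The wrist view shows the short sleeve at (260,172), matching the other measurements at (476,-110). The tall sleeves and the nut are clear of the fingers. Descending.

```bash
python3 -m handwheel '[[[0.1,-0.009,0.005],0],[[0.2,-0.009,0.005],0],[[0.27,-0.009,0.005],0],[[0.32,-0.009,0.005],0],[[0.345,-0.009,0.005],0],[[0.362,-0.009,0.005],0],[[0.362,-0.009,0.005],0],[[0.362,-0.009,0.005],0]]'
python3 -c "
from h import *
rel((476.2,-110.4,10))"
```

```text
time_s: 3.82
position: [475.4, -113.6, 11.1]
tcp_rot: [[0.002, -0.981, 0.194], [-0.0, 0.194, 0.981], [-1.0, -0.002, -0.0]]
force: [-0.3, -0.8, 0.2]
gripper_width: 1.002
pos [ 475.4 -113.6   11.1] jaw deg 78.8 F [-0.3 -0.8  0.2] w 1.002 t 3.825
(476.2, -110.4, 10) [0.0022, -0.0003, 0.0065]
```

```bash
python3 -m handwheel '[[[0.002,0,0.006],0],[[0.002,0,0.006],0]]' && python3 -m handwheel '[[[0,0,0],0],[[0,0,0],0],[[0,0,0],0],[[0,0,0],0],[[0,0,0],0],[[0,0,0],0],[[0,0,0],0],[[0,0,0],0]]' 1 80; python3 -m handwheel '[[[0,0,0],0],[[0,0,0],0]]'
```

```text
time_s: 4.08
position: [475.6, -110.2, 9.6]
tcp_rot: [[0.001, -0.981, 0.194], [0.0, 0.194, 0.981], [-1.0, -0.001, 0.0]]
force: [-0.6, -0.4, -0.7]
gripper_width: 1.0
time_s: 5.08
position: [475.5, -110.7, 9.6]
tcp_rot: [[0.0, -0.981, 0.194], [-0.0, 0.194, 0.981], [-1.0, -0.001, -0.0]]
force: [-0.8, -0.4, 5.2]
gripper_width: 0.391
time_s: 5.32
position: [475.5, -110.7, 9.6]
tcp_rot: [[0.001, -0.981, 0.194], [-0.0, 0.194, 0.981], [-1.0, -0.001, -0.0]]
force: [-1.2, 0.1, 4.7]
gripper_width: 0.388
```

```bash
python3 -m handwheel '[[[-0.05,0,0],0],[[-0.15,0,0],0],[[-0.27,0,0],0],[[-0.39,0,0],0],[[-0.5,0,0],0],[[-0.56,0,0],0],[[-0.56,0,0],0]]'
python3 - <<'E'
from h import *
rel((480,0,290),(520,180,290),(608,280,270))
grab('side','s2');grab('wrist','w2')
E
```

```text
time_s: 6.2
position: [476.3, -110.8, 291.0]
tcp_rot: [[0.005, -0.981, 0.194], [-0.001, 0.194, 0.981], [-1.0, -0.005, 0.0]]
force: [-0.2, -0.3, 0.2]
gripper_width: 0.388
pos [ 476.3 -110.8  291. ] jaw deg 78.81 F [-0.2 -0.3  0.2] w 0.388 t 6.2
(480, 0, 290) [0.0018, 0.0358, 0.2188]
(520, 180, 290) [0.0019, 0.0272, 0.5874]
(608, 280, 270) [0.0426, -0.1065, 0.8178]
```

View pics/s2.png

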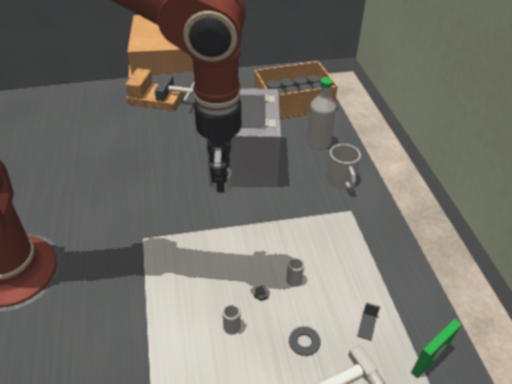

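View pics/w2.png

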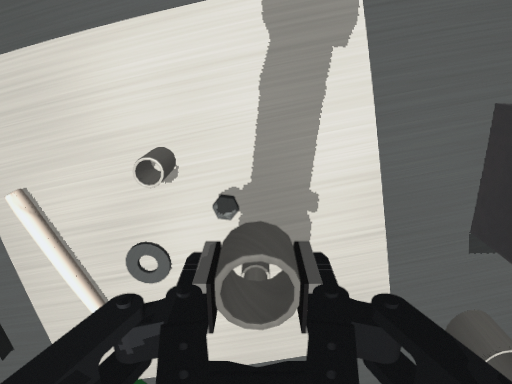

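The short sleeve is held between the pads in the wrist view (at 257,280). The two tall sleeves are still standing in the side view. Moving over the push point.

```bash
python3 -m handwheel '[[[0,0.03,0.22],0],[[0,0.03,0.22],0],[[0,0.03,0.59],0],[[0,0.03,0.59],0],[[0,0.03,0.59],0],[[0,0.03,0.59],0],[[0.04,-0.105,0.82],0],[[0.04,-0.105,0.82],0],[[0.04,-0.105,0.82],0],[[0.04,-0.105,0.82],0],[[0.04,-0.105,0.82],0],[[0.04,-0.105,0.82],0]]'
python3 - <<'E'
from h import *
rel((608,280,185),(608,280,120))
c=grab('wrist','w3')
v,u=np.mgrid[0:384,0:512]; Q=pts(c,np.c_[u.ravel(),v.ravel()]).reshape(384,512,3)
q=Q[(abs(Q[...,2]-170)<6)]
print(np.median(q[:,2]),cv2.minAreaRect(q[:,:2].astype(np.float32)))
E
```

```text
time_s: 7.8
position: [606.3, 279.8, 270.2]
tcp_rot: [[0.001, -0.981, 0.196], [-0.0, 0.196, 0.981], [-1.0, -0.001, -0.0]]
force: [0.5, 0.2, -1.1]
gripper_width: 0.39
pos [606.3 279.8 270.2] jaw deg 78.69 F [ 0.5  0.2 -1.1] w 0.39 t 7.8
(608, 280, 185) [0.1705, -0.0031, 0.001]
(608, 280, 120) [0.3005, -0.003, 0.001]
169.75862610942963 ((648.1450805664062, 272.3326721191406), (211.4551239013672, 301.8215637207031), 78.5907211303711)
```

View pics/w3.png

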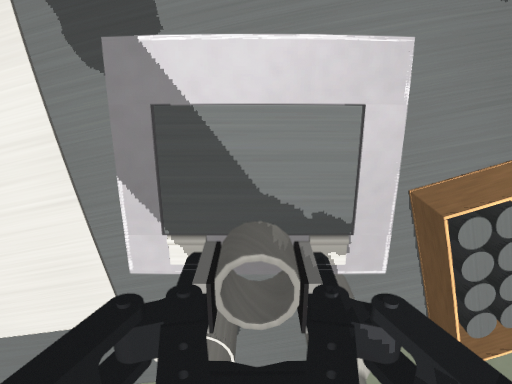

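The wrist view shows the box and slot squared to the gripper, with the slot corners at (152,104) and (364,104) and the hinges at rows 240-260. Pushing the flap down now.

```bash
python3 -m handwheel '[[[0.09,-0.003,0.001],0],[[0.15,-0.003,0.001],0],[[0.17,-0.003,0.001],0],[[0.19,-0.003,0.001],0],[[0.21,-0.003,0.001],0],[[0.23,-0.003,0.001],0],[[0.25,-0.003,0.001],0],[[0.27,-0.003,0.001],0],[[0.285,-0.003,0.001],0],[[0.302,-0.003,0.001],0],[[0.302,-0.003,0.001],0],[[0.302,-0.003,0.001],0]]' - 90
python3 - <<'E'
from h import *
rel((608,280,118))
grab('side','s4');grab('wrist','w4');grab('top','t4')
E
```

```text
time_s: 9.35
position: [605.5, 284.3, 119.3]
tcp_rot: [[-0.004, -0.981, 0.192], [0.003, 0.192, 0.981], [-1.0, 0.005, 0.002]]
force: [-4.8, 1.6, 2.8]
gripper_width: 0.389
pos [605.5 284.3 119.3] jaw deg 78.91 F [-4.8  1.6  2.8] w 0.389 t 9.35
(608, 280, 118) [0.0025, -0.0066, -0.0074]
```

View pics/s4.png

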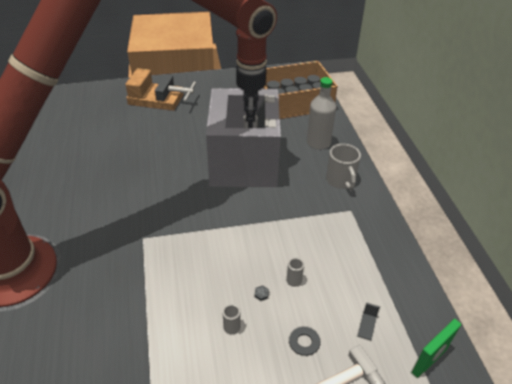

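View pics/w4.png

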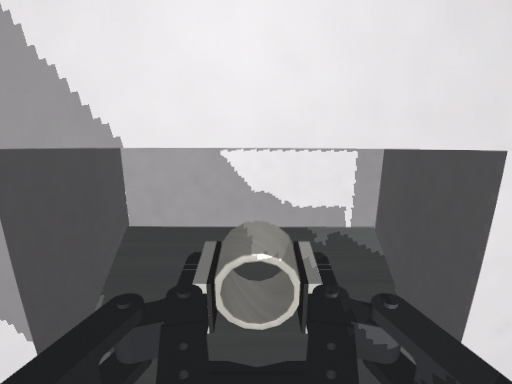

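The flap is down, the bin interior is visible below row 150, and the sleeve is still held at (258,280). I go slightly deeper and hinge-ward so the flap stays down as the opening fingers retract, then release.

```bash
python3 -m handwheel '[[[0.006,-0.004,-0.004],0],[[0.012,-0.007,-0.007],0],[[0.012,-0.007,-0.007],0]]'; python3 -m handwheel '[[[0,0,0],0],[[0,0,0],0],[[0,0,0],0],[[0,0,0],0],[[0,0,0],0],[[0,0,0],0]]' -0.5
python3 - <<'E'
from h import *
rel((608,280,118))
grab('wrist','w5')
E
```

```text
time_s: 9.88
position: [608.8, 280.8, 113.6]
tcp_rot: [[-0.003, -0.981, 0.192], [0.004, 0.192, 0.981], [-1.0, 0.004, 0.004]]
force: [-4.6, 3.0, 2.5]
gripper_width: 0.383
time_s: 10.62
position: [607.5, 281.7, 112.9]
tcp_rot: [[-0.006, -0.981, 0.192], [0.005, 0.192, 0.981], [-1.0, 0.007, 0.004]]
force: [-6.3, 3.3, 0.5]
gripper_width: 0.744
pos [607.5 281.7 112.9] jaw deg 78.91 F [-6.3  3.3  0.5] w 0.744 t 10.625
(608, 280, 118) [-0.0103, -0.0016, -0.003]
```

View pics/w5.png

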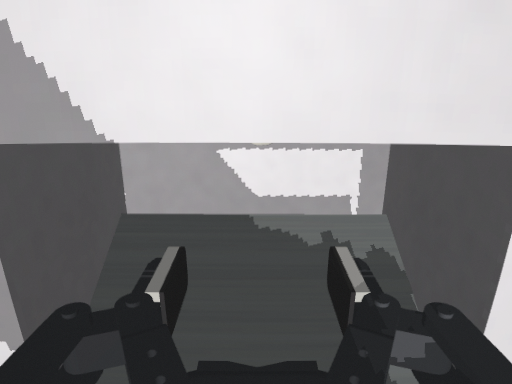

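The sleeve is gone from between the fingers, and a sliver of its rim shows down in the bin at (261,140). Retreating straight up.

```bash
python3 -m handwheel '[[[-0.03,0,0],0],[[-0.07,0,0],0],[[-0.11,0,0],0],[[-0.16,0,0],0],[[-0.25,0,0],0],[[-0.35,0,0],0],[[-0.4,0,0],0],[[-0.4,0,0],0]]'
python3 - <<'E'
from h import *
rel((460,120,300))
grab('wrist','w6')
E
```

```text
time_s: 11.68
position: [612.6, 277.7, 316.1]
tcp_rot: [[0.008, -0.981, 0.195], [0.003, 0.195, 0.981], [-1.0, -0.007, 0.005]]
force: [0.3, -0.1, -0.2]
gripper_width: 0.752
pos [612.6 277.7 316.1] jaw deg 78.76 F [ 0.3 -0.1 -0.2] w 0.752 t 11.675
(460, 120, 300) [0.0288, 0.2382, -0.369]
```

View pics/w6.png

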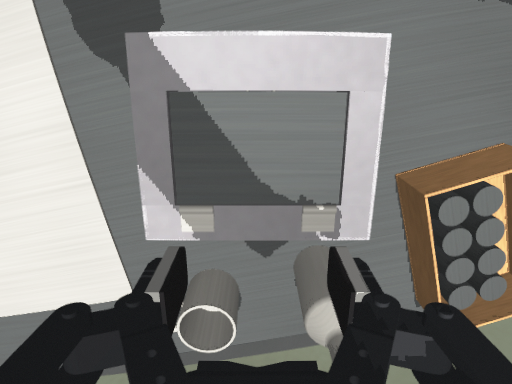

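The flap is shut and empty on top; the round things at (208,310) and (320,300) are the mug and bottle beyond the box. Now the final check of depth and sleeves.

```bash
python3 -m handwheel '[[[0,0.2,-0.2],0],[[0,0.24,-0.37],0],[[0,0.24,-0.37],0],[[0,0.24,-0.37],0],[[0,0.24,-0.37],0],[[0,0.24,-0.37],0]]'
python3 - <<'E'
from h import *
rel()
for n in('top','side'):
  c=grab(n,n+'9'); v,u=np.mgrid[0:384,0:512]; Q=pts(c,np.c_[u.ravel(),v.ravel()]).reshape(384,512,3)
  for x,y in((625,-142.3),(470.8,-232)):
    q=Q[(np.hypot(Q[...,0]-x,Q[...,1]-y)<30)&(abs(Q[...,2]-66)<4)]
    if len(q)>4: print(n,len(q),cv2.minEnclosingCircle(q[:,:2].astype(np.float32)))
  a=np.radians(-11.19);R=np.array([[np.cos(a),-np.sin(a)],[np.sin(a),np.cos(a)]])
  B=(Q[...,:2]-[588.4,284])@R; m=(B[...,0]>-38)&(B[...,0]<48)&(abs(B[...,1])<65); print(n,'flap z',np.percentile(Q[...,2][m],[2,50,98]))
E
```

```text
time_s: 12.48
position: [457.1, 120.0, 311.5]
tcp_rot: [[-0.001, -0.981, 0.194], [0.0, 0.194, 0.981], [-1.0, 0.001, -0.0]]
force: [-0.6, -0.3, 0.5]
gripper_width: 0.749
pos [457.1 120.  311.5] jaw deg 78.84 F [-0.6 -0.3  0.5] w 0.749 t 12.475
top 56 ((624.5308227539062, -142.7569580078125), 18.060829162597656)
top 55 ((470.9383239746094, -231.0250244140625), 18.294174194335938)
top flap z [166.08942572 169.50469439 172.57598837]
side 68 ((625.2357788085938, -143.883056640625), 18.758668899536133)
side 67 ((471.2834167480469, -235.21360778808594), 18.29073143005371)
side flap z [164.38253824 167.85380157 171.09739729]
```

View pics/top9.png

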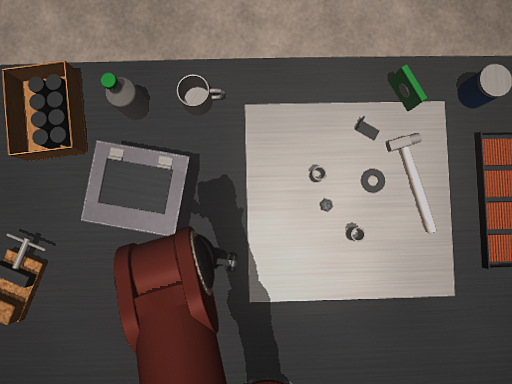

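The top view shows the flap shut flush at about (137,188), the tall sleeves unmoved at (317,174) and (355,232), and the short one gone from the plate.

```bash
python3 -c "
from h import *
env.job_done(); print(env.state()['time_s'])"
```

```text
the job is handed in; nothing more can be done
the job is handed in; nothing more can be done
```

I picked up the short sleeve, pushed the scrap box flap down with it and let it go with the flap held open. The sleeve dropped into the bin, and the flap sprang shut as the gripper left. I handed the job in at about 12.6 s; no verdict was given.

- **Flap and sleeve:** the last pictures show the flap flush with the box top (170 mm from the top camera, 168 mm from the side). The short sleeve is no longer on the plate or in the gripper. A sliver of what I took to be its rim showed in the bin before I backed out.
- **Full-length sleeves:** both still stand where they were. The before and after measurements agree to about 1 mm.
- **Contact forces:** the arm ended clear of everything, with the wrist force near zero. The readings after each move never passed about 8 N. About 5 N showed at the grasp, probably the fingertips lightly touching the plate.
- **Disagreement:** the top and side cameras differ by up to 4 mm on one full sleeve's position. They did so equally before and after, so I take it as calibration error.

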